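# Bring the ball tray to the tuning drive

### The arm

A 6-joint arm with a two-finger parallel gripper is mounted at the origin on the work surface. World frame = base frame: x ahead of the robot, y to its left, z up, the work surface at z = 0. Lengths are in m, angles in rad, forces in N, time in s.
With the tool pointing down it reaches from about 0.35 to 0.775 m from the base axis. Payload 5.5 kg.
Tool frame: the origin (TCP) lies at the very end of the fingers, on their centre line; the grasp point (between the pads) lies 19 mm behind it (env.grip_depth is the distance from the TCP to the grasp point, in m); z points along the fingers, y is the direction in which the jaws open and shut (so a half turn about z gives the same grasp; the last joint's range is limited). The gripper opens to 85 mm and grips with 20 to 120 N. Pads are 22 mm wide; open, the fingers measure 114 mm over their backs; the gripper's body (76 mm by 85 mm) begins 54 mm behind the grasp point. The pads swing forward as they close: fully open they stand 13 mm farther back than shut.
Start: joints at [1.109, 0.313, 0.046, 1.304, 0, 1.431], TCP at [0.182, 0.546, 0.231] pointing down, gripper open.
Joint ranges: [-2.76, 2.76], [-0.86, 1.69], [-1.03, 1.26], [-2.2, 2.34], [-1.47, 1.5], [-3.14, 3.14]. Speed limits (rad/s): [2.57, 2.57, 3.14, 3.14, 3.14, 3.14].

### API

Orientations are given as a unit quaternion [w, x, y, z].
In Python, from workcell import env gives the robot as it stands.
- The arm moves only by the tool step_arm, never from a script. Its argument "series" is a list of rows, each a list of 3 entries, a list of its own where there are three numbers: the shift along the world's x, y, z in cm, then the turn about the world's z in rad, then the closure in counts, from 0 (fully open) to 255 (shut). A call has 1 to 5 rows; each row is the pose to reach, as a shift and turn from the pose measured when the call began; what a row does not reach only later rows make up. A row lasts 1/8 s, in which the tool goes at most 62.5 mm and 10.7 degrees, less where a joint would pass 70% of its speed; a pose out of reach is approached as far as the arm can. A call with a gripper value outside its range is refused whole. The fingers move at their own pace and stop on an object; "newtons" is the grip in N (left out, the last holds). Time passes only in rows, so rows that repeat a pose let the fingers close. It gives the time, the measured TCP pose, the force and the opening at its end, in the units of the state.
- env.get_state(): the state, without advancing time (a new reading comes with each control period).
- env.read_camera(name): name is "side" or "top"; returns a dict with "frame" (384x512x3 uint8, red, green, blue), "vertical_fov" (degrees; the focal length in pixels is half the picture's height over the tangent of half this angle, whatever the lens; pixels are square), "cx", "cy" (the principal point, pixels), "camera_from_world" (4x4, takes a point from world to camera coordinates). Camera axes: x right, y down, z forward; pixel columns grow to the right and rows downward; lengths in m; the calibration is good to about 2 mm. A picture is of the moment at which its call begins. There is no depth.
- env.hand_in(): hands the job in, once; it reports no verdict.
The state is a dict: "clock": time; "joint_pos": joint angles; "qvel": joint speeds; "tau": joint torques, N m; "tcp_pos": TCP position; "orientation": TCP orientation; "wrist_force": force on the tool from outside, world axes, zero at the start; "ft_torque": the same for the moment, N m; "finger_gap": finger opening in m.
Only numpy, scipy, OpenCV 4.12 (cv2) and the standard library are available. Lean on these libraries where they do the work, as an engineer would, in place of code of your own. Each camera call takes 0.05 s, during which the arm holds its last target.

### The job

Pick up the little brass-nosed tray by its black upright handle, with the loose steel ball lying in its pocket, and carry it to the grey radio chassis, keeping it level all the way so that the ball never leaves the pocket. Point it straight in from the front of the chassis, between the two aluminium cans, and finish still holding it there, level and still, with the pocket centred over the brass hub and its underside about 4 cm above it; the tray must not touch the chassis. Leave the valves, transformer, knob, tin and screwdriver where they are.

Things in the scene. Friction and masses are not known exactly. Their poses are not given: they have to be found in the camera images.
- tray_grip (a point): Grip on the tray's black upright handle, 50 mm above the tray's underside; tray x runs forward to the pocket, z up. The handle is 16 mm thick (y), 30 mm along x, its top 26 mm above this point, its foot on a neck 6 mm thick, 40 mm wide. The tray (160 mm long, about 300 g) starts flat on the bench and, loaded, balances under the handle; a brass weight 48 mm wide ends 57 mm behind.
- tray_pocket (a point): Centre of the pocket in the tray's round brass nose (56 mm across), 75 mm ahead (x) of the handle, 17 mm above the tray's underside: the ball's centre when it lies in the middle. The pocket is flat, 34 mm across, floor 6 mm above the underside, rim only 2.5 mm above the floor: the ball rolls about 10 mm each way and hops out if the tray is tipped or jerked.
- ball_center (a point): Centre of the loose steel ball, 22 mm across, 44 g, that starts in the tray's pocket.
- hub_top (a point): Centre of the top of the brass drive hub (26 mm across) on the chassis, 80 mm above the bench, 35 mm nearer the chassis front than its centre; axes as the chassis. Two aluminium cans, 36 mm square, stand 77 mm either side (y), tops 135 mm above the bench; the tuning condenser and two valves begin 56 mm behind it, tops 137 mm above the bench at most.
- chassis: Grey steel radio chassis, fixed, 150 mm deep (x), 240 mm wide (y), its deck 65 mm above the bench. Origin at the centre of its underside; x points from its front (with three small brass shafts, towards the robot) to its back, z up.
- stand: Wooden block, fixed, 200 mm long (x), 56 mm wide (y), 30 mm high, holding the four valves in a row along x; origin at the centre of its underside.
- valve0_mid (a point): Spare radio valve: dark brown 28 mm base with a clear pear-shaped glass bulb up to 40 mm wide, 93 mm tall, loose in a 16 mm deep hole of the stand; its top is 107 mm above the bench. Point at mid-height, 46 mm above its underside; z up along the valve.
- valve1_mid (a point): Spare radio valve: dark brown 28 mm base with a clear pear-shaped glass bulb up to 40 mm wide, 93 mm tall, loose in a 16 mm deep hole of the stand; its top is 107 mm above the bench. Point at mid-height, 46 mm above its underside; z up along the valve.
- valve2_mid (a point): Spare radio valve: dark brown 28 mm base with a clear pear-shaped glass bulb up to 40 mm wide, 93 mm tall, loose in a 16 mm deep hole of the stand; its top is 107 mm above the bench. Point at mid-height, 46 mm above its underside; z up along the valve.
- valve3_mid (a point): Spare radio valve: dark brown 28 mm base with a clear pear-shaped glass bulb up to 40 mm wide, 93 mm tall, loose in a 16 mm deep hole of the stand; its top is 107 mm above the bench. Point at mid-height, 46 mm above its underside; z up along the valve.
- transformer: Squat steel output transformer, loose bystander, 68 by 66 by 50 mm high; origin at the centre of its underside.
- knob: Dark brown bakelite knob, loose bystander, 38 mm across, 22 mm high; origin at the centre of its underside.
- tin: Small green tin, loose bystander, 60 mm across, 50 mm high; origin at the centre of its underside.
- driver_grip (a point): Middle of the handle of a screwdriver lying on the bench, 170 mm long, loose bystander; x towards its tip.

How it is judged:
By the outcome, as a careful person would: the job done as asked, in the order asked, and still so for the second after the job is handed in, while the arm keeps its last pose, push and grip.
It also fails if it takes over 48 s, if anything falls off the work surface, if the arm or the gripper's body presses on something with over 40 N, if the wrist force passes 120 N, or if a joint passes its speed limit or range.

## Working session

There is one attempt and no reset: what is moved stays moved. The work goes in short steps, Python scripts to look and compute and a tool call to move; the robot and the scene stay as the last step left them, time stands still between calls to the robot, and variables do not carry over. Pictures are saved under pics/ and viewed, and the job is handed in when it is done.

Besides the shell and the picture viewer there is one more tool, called after ">>>" by a JSON object that holds its "fn" and its "kwargs", one argument or row to a line. step_arm: Moves the arm, as the interface text tells. Its arguments: {"type":"object","properties":{"series":{"type":"array"},"newtons":{"type":"number"}},"required":["series"]}

```bash
mkdir -p pics
cat > h.py <<'E'
import numpy as np, cv2, json
from workcell import env
def grab(n,tag):
    c=env.read_camera(n); cv2.imwrite(f'pics/{tag}.png',c['frame'][:,:,::-1]); 
    np.savez(f'pics/{tag}.npz',**{k:np.array(v) for k,v in c.items()}); return c
def f(c): return 192/np.tan(np.radians(float(c['vertical_fov']))/2)
def ray(c,u,v):
    T=np.array(c['camera_from_world']); R=T[:3,:3]; o=-R.T@T[:3,3]
    return o,R.T@np.array([(u-c['cx'])/f(c),(v-c['cy'])/f(c),1])
def plane(c,u,v,z):
    o,d=ray(c,u,v); return o+d*(z-o[2])/d[2]
def proj(c,p):
    T=np.array(c['camera_from_world']); q=T[:3,:3]@np.array(p)+T[:3,3]
    return f(c)*q[0]/q[2]+c['cx'],f(c)*q[1]/q[2]+c['cy']
def tri(c1,p1,c2,p2):
    o1,d1=ray(c1,*p1);o2,d2=ray(c2,*p2);A=np.stack([d1,-d2],1)
    s=np.linalg.lstsq(A,o2-o1,rcond=None)[0];a=o1+d1*s[0];b=o2+d2*s[1];return (a+b)/2,np.linalg.norm(a-b)
E
python3 - <<'E'
from h import *
for n in('top','side'):
    c=grab(n,n+'0'); print(n,c['vertical_fov'],c['cx'],c['cy'],np.round(c['camera_from_world'],3).tolist())
print(env.get_state())
E
```

```text
top 43.37904261598747 260.2292869893988 200.84494723073928 [[-0.023, -1.0, 0.002, -0.011], [-0.98, 0.023, -0.196, 0.562], [0.196, -0.007, -0.981, 1.195], [0.0, 0.0, 0.0, 1.0]]
side 45.972293165217394 262.8895442385003 191.76595501712575 [[0.997, -0.082, -0.003, -0.581], [-0.051, -0.602, -0.797, 0.092], [0.063, 0.794, -0.604, 1.049], [0.0, 0.0, 0.0, 1.0]]
{'clock': 0.1, 'joint_pos': array([ 1.10939200e+00,  3.13932635e-01,  4.50748185e-02,  1.30360388e+00,
       -9.04727164e-06,  1.43116749e+00]), 'qvel': array([-1.52301237e-04, -2.71895800e-03,  1.29159282e-03,  4.16989189e-04,
       -2.46266723e-04,  7.97790996e-05]), 'tau': array([ 2.22196373e-03, -4.81723559e+01,  2.99245155e+01,  1.26722440e-02,
       -1.36319691e-04,  7.27840870e-06]), 'tcp_pos': array([0.18166259, 0.54505796, 0.23048661]), 'orientation': array([-2.42165334e-04,  1.60194490e-01,  9.87085119e-01, -7.96706485e-04]), 'wrist_force': array([ 0.56459594, -0.40762936, -0.0641692 ]), 'ft_torque': array([ 0.0039001 , -0.00043602, -0.01553332]), 'finger_gap': 0.08527741496822297}
```

View pics/top0.png

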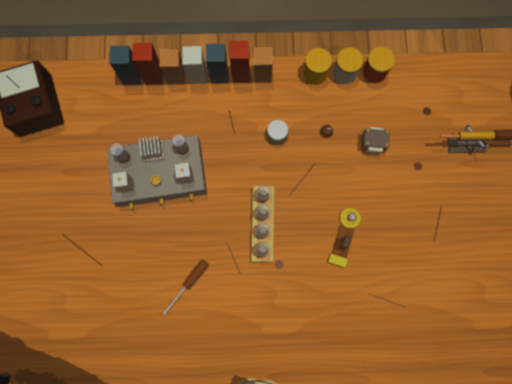

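View pics/side0.png

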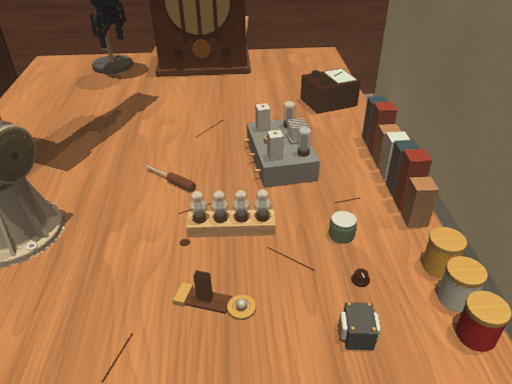

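Top view: tray nose at about (350,217), handle at (345,243), weight at (338,261), hub at (156,181), cans at (120,180) and (182,171). Side view: nose at (241,306), handle at (203,287). Next I'll measure these precisely.

Run:
```python
from h import *
t=np.load('pics/top0.npz');s=np.load('pics/side0.npz')
def crop(c,x0,y0,w,h,k,n):
    im=cv2.resize(c['frame'][y0:y0+h,x0:x0+w,::-1],None,fx=k,fy=k,interpolation=cv2.INTER_CUBIC);return im
a=crop(t,315,195,60,80,7,'');b=crop(s,165,260,100,65,7,'')
cv2.imwrite('pics/tt.png',a);cv2.imwrite('pics/st.png',b[:, :])
cv2.imwrite('pics/tc.png',crop(t,100,128,112,84,7,''));cv2.imwrite('pics/sc.png',crop(s,240,95,85,95,6,''))
```

```text
(no output)
```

View pics/tt.png

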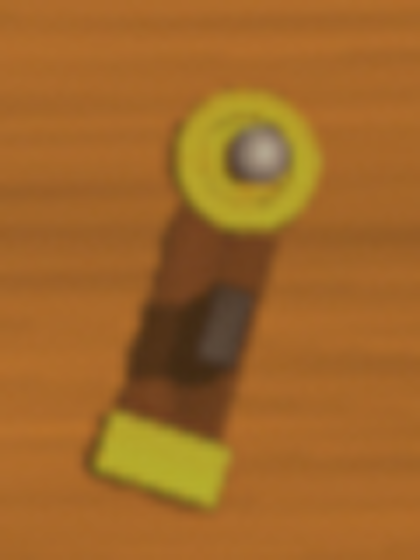

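View pics/st.png

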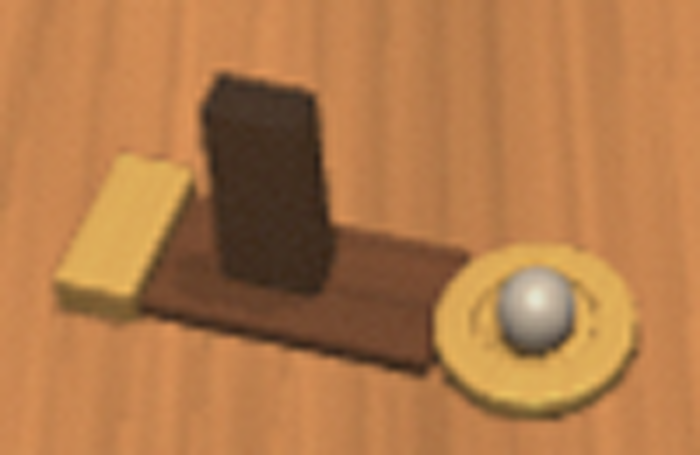

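View pics/tc.png

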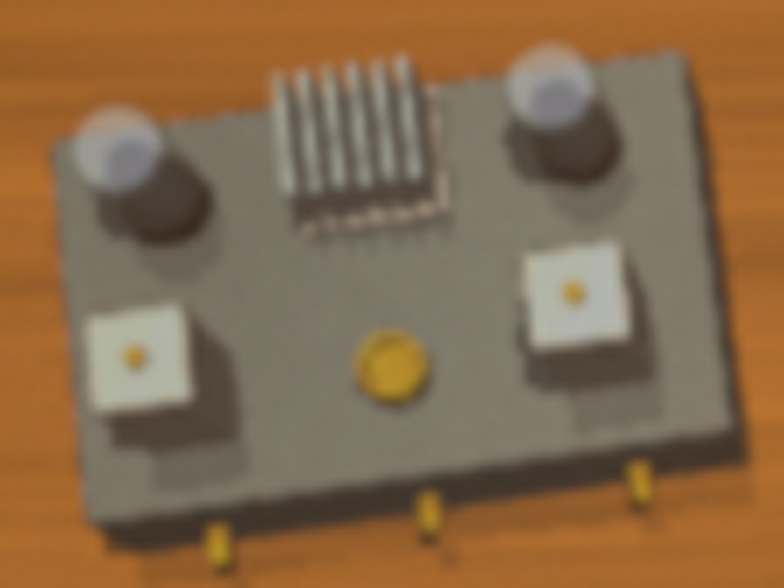

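View pics/sc.png

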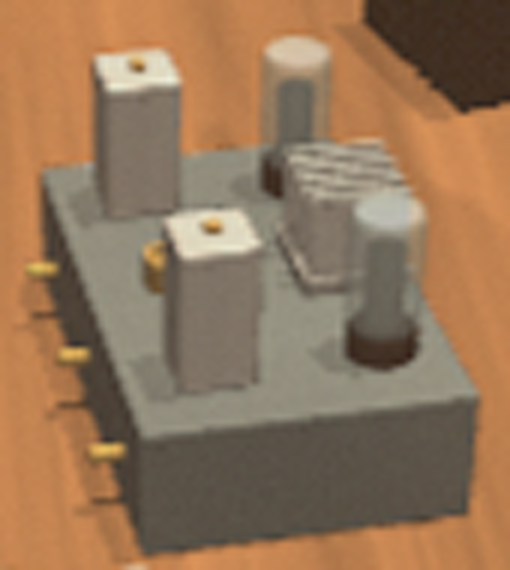

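```bash
cat > meas.py <<'E'
from h import *
t=np.load('pics/top0.npz');s=np.load('pics/side0.npz')
P=lambda x,x0,k:x0+(x+.5)/k-.5
def T(x,y,x0=315,y0=195,k=7):return P(x,x0,k),P(y,y0,k)
S=lambda x,y:T(x,y,165,260,7)
C=lambda x,y:T(x,y,100,128,7); D=lambda x,y:T(x,y,240,95,6)
r=lambda a:np.round(a*1000,1)
hsv=cv2.cvtColor(t['frame'],cv2.COLOR_RGB2HSV)
m=cv2.inRange(hsv,(24,150,100),(35,255,255)); n,l,st,ce=cv2.connectedComponentsWithStats(m)
for i in range(1,n):
    if st[i,4]>25: print(st[i],ce[i])
sub=np.zeros_like(m)
cs,_=cv2.findContours(m[195:275,315:375].copy(),cv2.RETR_EXTERNAL,cv2.CHAIN_APPROX_NONE)
for c in cs:
    if len(c)>10:
        e=cv2.fitEllipse(c); rr=cv2.minAreaRect(c);print('ell',e,rr)
        print(' ctr z8.5',r(plane(t,e[0][0]+315,e[0][1]+195,.0085)))
# handle top corners, z=.076
h=[plane(t,*T(*p),.076) for p in [(219,285),(254,292),(236,367),(200,358)]]
for q in h: print('hand top',r(q))
print('hand ctr',r(np.mean(h,0)))
hs=[plane(s,*S(*p),.076) for p in [(220,73),(314,94),(303,116),(203,108)]]
print('hand top side',[r(q).tolist() for q in hs], r(np.mean(hs,0)))
w=[plane(t,*T(*p),.014) for p in [(112,408),(232,452),(214,510),(92,468)]]
for q in w: print('weight',r(q))
print('nose side',r(plane(s,*S(536,327),.0085)))
print('ball tri',[r(x) for x in tri(t,T(262,152),s,S(536,309))])
# cans
for nm,a,b in [('canL',(135,356),(137,65)),('canR',(573,292),(211,226))]:
    print(nm,r(plane(t,*C(*a),.137)),r(plane(s,*D(*b),.137)),[r(x) for x in tri(t,C(*a),s,D(*b))])
print('hub',r(plane(t,*C(394,364),.080)))
for p in [(54,145),(683,52),(733,432),(90,522)]: print('deck',r(plane(t,*C(*p),.065)))
for p in [(140,432),(475,397),(43,172)]: print('deck side',r(plane(s,*D(*p),.065)))
E
python3 meas.py
```

```text
[341 209  19  19 213] [349.27699531 218.02816901]
[329 254  18  13 156] [337.6025641  260.22435897]
ell ((22.53458023071289, 65.2020492553711), (9.120454788208008, 20.404457092285156), 107.75464630126953) ((22.600000381469727, 65.20000457763672), (17.708751678466797, 8.854376792907715), 18.43494987487793)
 ctr z8.5 [ 407.6 -224.     8.5]
ell ((34.8564453125, 22.94773292541504), (17.999643325805664, 18.886859893798828), 136.22003173828125) ((35.0, 23.0), (18.0, 18.0), 90.0)
 ctr z8.5 [ 519.1 -263.1    8.5]
hand top [ 464.5 -237.3   76. ]
hand top [ 461.7 -249.7   76. ]
hand top [ 435.  -241.6   76. ]
hand top [ 438.5 -229.    76. ]
hand ctr [ 449.9 -239.4   76. ]
hand top side [[438.3, -229.6, 76.0], [463.5, -239.3, 76.0], [460.6, -246.9, 76.0], [434.2, -241.8, 76.0]] [ 449.1 -239.4   76. ]
weight [ 426.8 -205.9   14. ]
weight [ 409.4 -249.9   14. ]
weight [ 388.  -241.9   14. ]
weight [ 404.6 -197.2   14. ]
nose side [ 519.2 -267.     8.5]
ball tri [array([ 520.7, -267.5,   17.1]), np.float64(2.7)]
canL [609.2 319.6 137. ] [607.8 317.5 137. ] [array([608.7, 319.8, 136.1]), np.float64(1.5)]
canR [628.8 167.3 137. ] [626.6 166.  137. ] [array([627.8, 167.2, 136.6]), np.float64(2.2)]
hub [618.6 241.6  80. ]
deck [709.9 373.9  65. ]
deck [741.1 138.1  65. ]
deck [593.7 119.4  65. ]
deck [565.3 355.1  65. ]
deck side [592.9 121.3  65. ]
deck side [738.2 135.7  65. ]
deck side [564.3 351.2  65. ]
```

Both views agree:
- **Tray:** handle at about (449.5, -239.4) mm, yaw about -20.2°.
- **Chassis:** hub at about (618, 242) mm, chassis yaw about 7.2°.

Next I'll move to above the handle by a clear high path.

>>> {"fn": "step_arm", "kwargs": {
  "series": [
    [[2,-4,0],0,0],
    [[5,-9,0],0,0],
    [[8,-14,0],0,0],
    [[11,-19,0],0,0],
    [[14,-24,0],0,0]
  ]
}}

```text
clock: 0.72
tcp_pos: [0.3221, 0.3034, 0.2303]
orientation: [-0.0, 0.16, 0.987, -0.001]
wrist_force: [0.7, -0.3, 0.7]
finger_gap: 0.0853
```

>>> {"fn": "step_arm", "kwargs": {
  "series": [
    [[3,-5,0],0,0],
    [[6,-10,0],0,0],
    [[9,-15,0],0,0],
    [[10,-20,0],0,0],
    [[11,-25,0],0,0]
  ]
}}

```text
clock: 1.35
tcp_pos: [0.4321, 0.0516, 0.2299]
orientation: [-0.001, 0.16, 0.987, -0.001]
wrist_force: [0.4, -0.1, 0.5]
finger_gap: 0.0854
```

>>> {"fn": "step_arm", "kwargs": {
  "series": [
    [[0.3,-6,0],-0.03,0],
    [[0.8,-12,0],-0.03,0],
    [[1.2,-18,0],-0.03,0],
    [[1.5,-24,0],-0.03,0],
    [[1.7,-29.1,0],-0.03,0]
  ]
}}

```text
clock: 1.98
tcp_pos: [0.4487, -0.2416, 0.2295]
orientation: [-0.001, 0.175, 0.984, -0.001]
wrist_force: [0.8, -0.1, 0.2]
finger_gap: 0.0855
```

>>> {"fn": "step_arm", "kwargs": {
  "series": [
    [[0,0,-3],0,0],
    [[0,0,-6],0,0],
    [[0,0,-9],0,0],
    [[0,0,-11],0,0],
    [[0,0,-11],0,0]
  ]
}}

```text
clock: 2.6
tcp_pos: [0.4473, -0.2406, 0.1177]
orientation: [-0.003, 0.175, 0.984, 0.0]
wrist_force: [-0.8, 0.3, -0.2]
finger_gap: 0.0855
```

Run:
```python
from h import *
t=grab('top','t1');s=grab('side','s1')
st=env.get_state();print(st['tcp_pos'],st['orientation'])
cv2.imwrite('pics/t1s1.png',np.vstack([cv2.resize(t['frame'][190:280,300:390,::-1],(560,300)),cv2.resize(s['frame'][220:330,150:290,::-1],(560,300))]))
```

```text
[ 0.44878838 -0.24164504  0.11984588] [-7.91372877e-04  1.75438880e-01  9.84489774e-01 -6.76505202e-04]
```

View pics/t1s1.png

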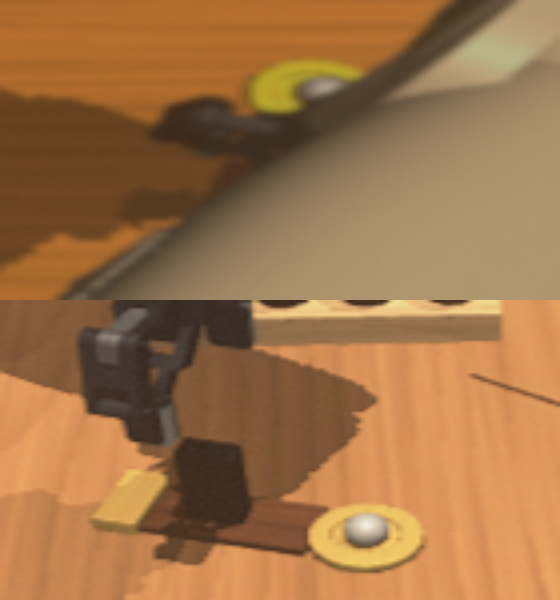

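The side view shows the fingers straddling the black handle, with the ball in the pocket. I'll descend.

>>> {"fn": "step_arm", "kwargs": {
  "series": [
    [[0.1,0.2,-2],0,0],
    [[0.1,0.2,-4],0,0],
    [[0.1,0.2,-6],0,0],
    [[0.1,0.2,-7.5],0,0],
    [[0.1,0.2,-8.5],0,0]
  ]
}}

```text
clock: 3.32
tcp_pos: [0.4502, -0.2399, 0.0348]
orientation: [-0.0, 0.175, 0.984, -0.001]
wrist_force: [0.6, -0.2, -0.2]
finger_gap: 0.0858
```

Run:
```python
from h import *
s=grab('side','s2')
st=env.get_state();print(st['tcp_pos'],st['orientation'],st['wrist_force'])
c=s
# predicted handle axis & tcp
cv2.imwrite('pics/s2c.png',cv2.resize(s['frame'][210:330,130:290,::-1],None,fx=4.5,fy=4.5))
```

```text
[ 0.44951647 -0.23942466  0.03368568] [-1.21503575e-03  1.75431508e-01  9.84490781e-01 -4.61076862e-04] [-0.37267568  0.03049764 -1.85404964]
```

View pics/s2c.png

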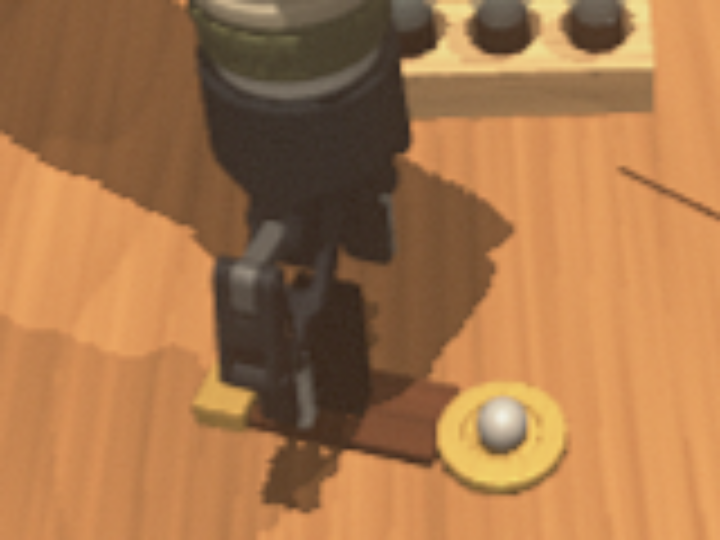

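The near finger is beside the handle and clear of the weight. I'll close slowly with a light force first.

>>> {"fn": "step_arm", "kwargs": {
  "series": [
    [[0,0,-0.3],0,40],
    [[0,0,-0.3],0,80],
    [[0,0,-0.3],0,120],
    [[0,0,-0.3],0,150],
    [[0,0,-0.3],0,170]
  ],
  "newtons": 20
}}

```text
clock: 4.0
tcp_pos: [0.4496, -0.2395, 0.0309]
orientation: [-0.001, 0.175, 0.984, -0.001]
wrist_force: [0.0, 0.7, -0.7]
finger_gap: 0.0284
```

>>> {"fn": "step_arm", "kwargs": {
  "series": [
    [[0,0,0],0,180],
    [[0,0,0],0,188],
    [[0,0,0],0,195],
    [[0,0,0],0,202],
    [[0,0,0],0,208]
  ]
}}

```text
clock: 4.62
tcp_pos: [0.4496, -0.2395, 0.0309]
orientation: [-0.001, 0.175, 0.984, -0.001]
wrist_force: [0.2, -0.3, 0.6]
finger_gap: 0.0161
```

>>> {"fn": "step_arm", "kwargs": {
  "series": [
    [[0,0,0],0,214],
    [[0,0,0],0,220],
    [[0,0,0],0,235],
    [[0,0,0],0,255],
    [[0,0,0],0,255]
  ]
}}

```text
clock: 5.25
tcp_pos: [0.4496, -0.2396, 0.0309]
orientation: [-0.001, 0.175, 0.984, -0.001]
wrist_force: [-0.2, -0.1, 0.9]
finger_gap: 0.0155
```

>>> {"fn": "step_arm", "kwargs": {
  "series": [
    [[0,0,0],0,255],
    [[0,0,0],0,255],
    [[0,0,0],0,255]
  ],
  "newtons": 60
}}

```text
clock: 5.62
tcp_pos: [0.4497, -0.2397, 0.031]
orientation: [-0.001, 0.175, 0.984, -0.001]
wrist_force: [0.0, -0.2, 2.0]
finger_gap: 0.0153
```

>>> {"fn": "step_arm", "kwargs": {
  "series": [
    [[0,0,0],0,255],
    [[0,0,0],0,255],
    [[0,0,0],0,255]
  ],
  "newtons": 90
}}

```text
clock: 6.0
tcp_pos: [0.4497, -0.2397, 0.0311]
orientation: [-0.001, 0.175, 0.984, -0.001]
wrist_force: [0.1, -1.6, 1.9]
finger_gap: 0.0152
```

Run:
```python
from h import *
s=grab('side','s3')
st=env.get_state();print(st['tcp_pos'],st['orientation'],st['wrist_force'],st['ft_torque'],st['finger_gap'])
cv2.imwrite('pics/s3c.png',cv2.resize(s['frame'][210:330,130:290,::-1],None,fx=4.5,fy=4.5))
```

```text
[ 0.44972595 -0.23969041  0.03106814] [-9.15858009e-04  1.75441837e-01  9.84489116e-01 -7.09668262e-04] [-0.26863123  0.33222786  1.82175946] [ 0.02588731  0.04990967 -0.00349033] 0.014690520374112498
```

View pics/s3c.png

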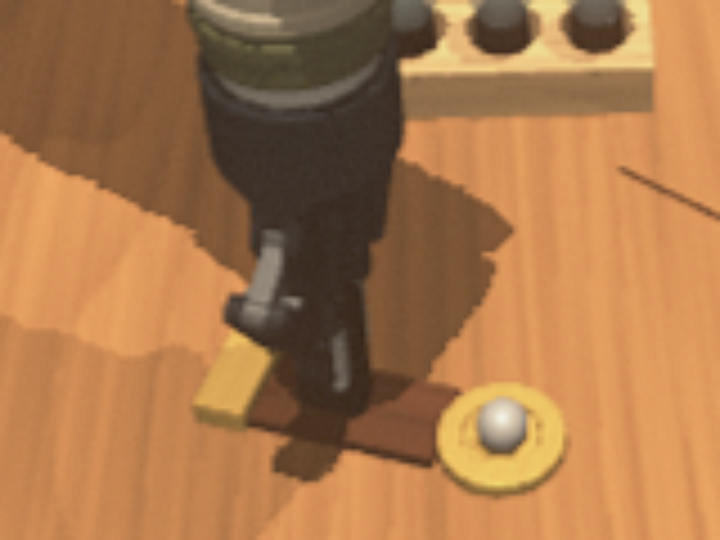

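The handle is gripped and the tray hasn't moved. I'll lift gently.

>>> {"fn": "step_arm", "kwargs": {
  "series": [
    [[0,0,0.1],0,255],
    [[0,0,0.4],0,255],
    [[0,0,0.8],0,255],
    [[0,0,1.1],0,255],
    [[0,0,1.2],0,255]
  ]
}}

```text
clock: 6.68
tcp_pos: [0.4499, -0.2398, 0.0434]
orientation: [-0.001, 0.175, 0.984, -0.001]
wrist_force: [-0.9, -0.1, -3.2]
finger_gap: 0.015
```

Run:
```python
from h import *
s=grab('side','s4')
st=env.get_state();print(st['tcp_pos'],st['orientation'],st['wrist_force'],st['ft_torque'],st['finger_gap'])
cv2.imwrite('pics/s4c.png',cv2.resize(s['frame'][210:330,130:290,::-1],None,fx=4.5,fy=4.5))
```

```text
[ 0.4499101  -0.23984484  0.04340915] [-6.64286146e-04  1.75440329e-01  9.84489466e-01 -8.60953855e-04] [ 0.61423546  0.27592508 -3.58759013] [0.04055574 0.01037353 0.00077052] 0.014925987665839593
```

View pics/s4c.png

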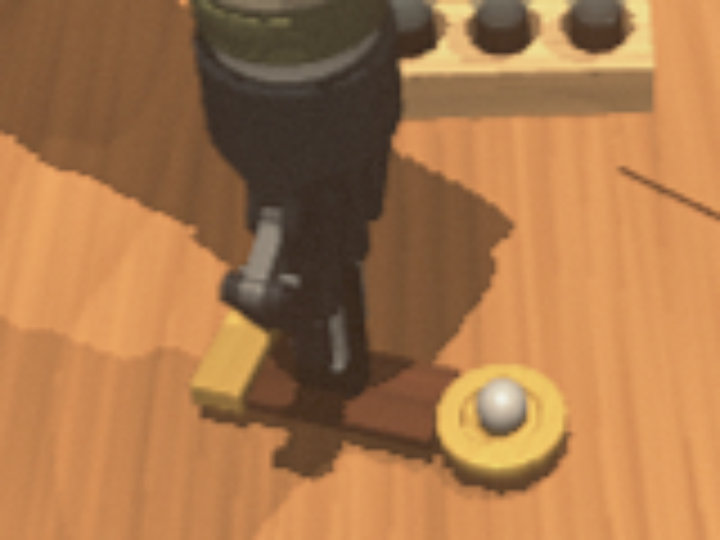

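The tray is off the bench and level with the ball still in place, and the 3.5 N load is the whole tray. I'll lift on at moderate speed.

>>> {"fn": "step_arm", "kwargs": {
  "series": [
    [[0,0,0.3],0,255],
    [[0,0,0.8],0,255],
    [[0,0,1.5],0,255],
    [[0,0,2.4],0,255],
    [[0,0,3.3],0,255]
  ]
}}

```text
clock: 7.35
tcp_pos: [0.45, -0.2399, 0.0772]
orientation: [-0.0, 0.175, 0.984, -0.001]
wrist_force: [0.5, -0.6, -3.1]
finger_gap: 0.015
```

>>> {"fn": "step_arm", "kwargs": {
  "series": [
    [[0,0,1],0,255],
    [[0,0,2],0,255],
    [[0,0,3],0,255],
    [[0,0,4],0,255],
    [[0,0,5],0,255]
  ]
}}

```text
clock: 7.98
tcp_pos: [0.45, -0.2399, 0.1279]
orientation: [-0.0, 0.175, 0.984, -0.001]
wrist_force: [-0.3, -0.4, -2.9]
finger_gap: 0.0148
```

>>> {"fn": "step_arm", "kwargs": {
  "series": [
    [[0,0,1],0,255],
    [[0,0,2],0,255],
    [[0,0,3],0,255],
    [[0,0,4],0,255],
    [[0,0,5],0,255]
  ]
}}

```text
clock: 8.6
tcp_pos: [0.45, -0.2399, 0.1785]
orientation: [-0.001, 0.175, 0.984, -0.001]
wrist_force: [-0.2, -0.1, -4.1]
finger_gap: 0.0151
```

>>> {"fn": "step_arm", "kwargs": {
  "series": [
    [[0,0,0.8],0,255],
    [[0,0,1.3],0,255],
    [[0,0,1.5],0,255],
    [[0,0,1.6],0,255]
  ]
}}

```text
clock: 9.1
tcp_pos: [0.4499, -0.2398, 0.1944]
orientation: [-0.001, 0.175, 0.984, -0.001]
wrist_force: [-0.4, -0.1, -3.2]
finger_gap: 0.0145
```

Run:
```python
from h import *
s=grab('side','s5')
st=env.get_state();print(st['tcp_pos'],st['orientation'],st['wrist_force'],st['ft_torque'],st['finger_gap'])
cv2.imwrite('pics/s5c.png',cv2.resize(s['frame'][130:290,110:290,::-1],None,fx=4,fy=3.7))
```

```text
[ 0.44987831 -0.23980722  0.19442439] [-6.88347163e-04  1.75427147e-01  9.84491822e-01 -8.33289650e-04] [ 0.14809548  0.07094347 -3.85509335] [-0.0160351   0.0322035   0.01902043] 0.014989647795946835
```

View pics/s5c.png

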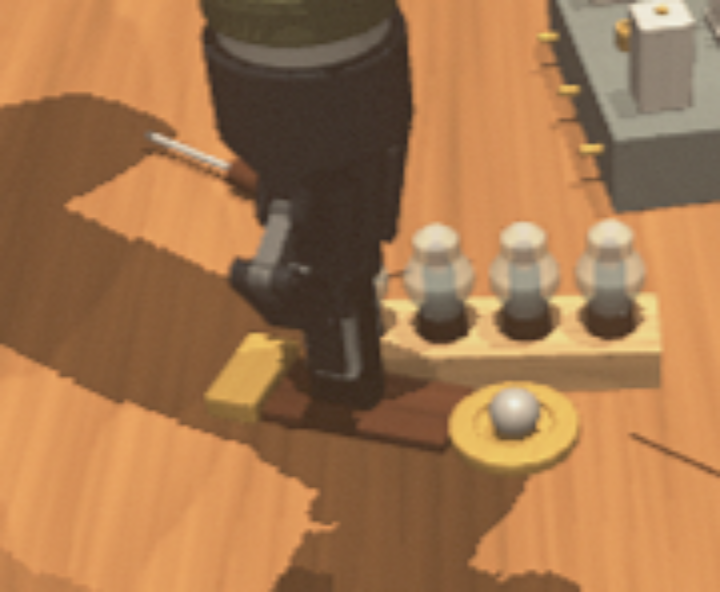

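Lifted, level, with the ball in the pocket. I'll carry it sideways toward the chassis front and yaw gradually.

>>> {"fn": "step_arm", "kwargs": {
  "series": [
    [[0,0.2,0],0,255],
    [[0,0.6,0],0,255],
    [[-0.1,1.2,0],0.01,255],
    [[-0.2,2,0],0.02,255],
    [[-0.2,3,0],0.03,255]
  ]
}}

```text
clock: 9.78
tcp_pos: [0.4477, -0.2091, 0.1944]
orientation: [-0.001, 0.16, 0.987, -0.001]
wrist_force: [0.3, 0.1, -3.9]
finger_gap: 0.0151
```

>>> {"fn": "step_arm", "kwargs": {
  "series": [
    [[-0.1,1.1,0],0.012,255],
    [[-0.2,2.2,0],0.024,255],
    [[-0.3,3.3,0],0.036,255],
    [[-0.4,4.4,0],0.048,255],
    [[-0.5,5.5,0],0.06,255]
  ]
}}

```text
clock: 10.4
tcp_pos: [0.4427, -0.1533, 0.1945]
orientation: [-0.001, 0.13, 0.991, -0.001]
wrist_force: [-0.2, 0.7, -3.2]
finger_gap: 0.0149
```

>>> {"fn": "step_arm", "kwargs": {
  "series": [
    [[-0.1,1.1,0],0.012,255],
    [[-0.2,2.2,0],0.024,255],
    [[-0.3,3.3,0],0.036,255],
    [[-0.4,4.4,0],0.048,255],
    [[-0.5,5.5,0],0.06,255]
  ]
}}

```text
clock: 11.02
tcp_pos: [0.4376, -0.0976, 0.1945]
orientation: [-0.001, 0.1, 0.995, -0.001]
wrist_force: [-1.0, -0.2, -3.5]
finger_gap: 0.0148
```

Run:
```python
from h import *
s=grab('side','s6')
st=env.get_state();print(st['tcp_pos'],st['orientation'],st['wrist_force'],st['ft_torque'],st['finger_gap'])
cv2.imwrite('pics/s6c.png',cv2.resize(s['frame'][90:250,130:310,::-1],None,fx=4,fy=3.7))
```

```text
[ 0.43719435 -0.09641618  0.19442403] [-8.80097907e-04  9.94489553e-02  9.95042247e-01 -2.41257668e-04] [-0.63994507  1.07058014 -4.08299709] [0.15229559 0.0034369  0.04112856] 0.015162295364830413
```

View pics/s6c.png

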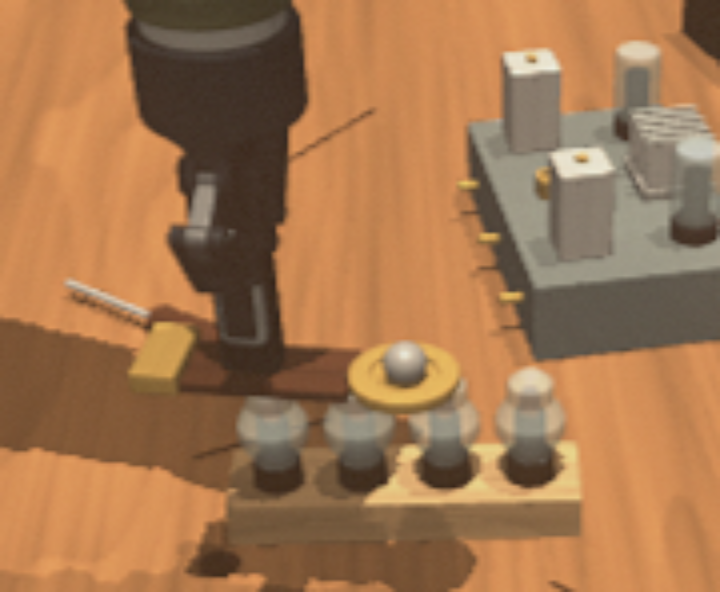

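The tray is level with the ball in the pocket, and the underside is about 5 cm above the valve tops. Carrying on.

>>> {"fn": "step_arm", "kwargs": {
  "series": [
    [[0,0.3,0],0.003,255],
    [[-0.1,0.9,0],0.01,255],
    [[-0.1,1.7,0],0.018,255],
    [[-0.2,2.7,0],0.028,255],
    [[-0.3,3.8,0],0.04,255]
  ]
}}

```text
clock: 11.7
tcp_pos: [0.4341, -0.0577, 0.1944]
orientation: [-0.001, 0.079, 0.997, -0.0]
wrist_force: [0.1, 0.8, -3.4]
finger_gap: 0.015
```

>>> {"fn": "step_arm", "kwargs": {
  "series": [
    [[-0.1,1.1,0],0.012,255],
    [[-0.2,2.2,0],0.024,255],
    [[-0.3,3.3,0],0.036,255],
    [[-0.4,4.4,0],0.048,255],
    [[-0.5,5.5,0],0.06,255]
  ]
}}

```text
clock: 12.32
tcp_pos: [0.429, -0.002, 0.1944]
orientation: [-0.001, 0.049, 0.999, -0.0]
wrist_force: [-0.5, 0.3, -3.5]
finger_gap: 0.0153
```

>>> {"fn": "step_arm", "kwargs": {
  "series": [
    [[-0.1,1.1,0],0.012,255],
    [[-0.2,2.2,0],0.024,255],
    [[-0.3,3.3,0],0.036,255],
    [[-0.4,4.4,0],0.048,255],
    [[-0.5,5.5,0],0.06,255]
  ]
}}

```text
clock: 12.95
tcp_pos: [0.424, 0.0537, 0.1944]
orientation: [-0.001, 0.018, 1.0, -0.0]
wrist_force: [-1.1, -0.4, -3.7]
finger_gap: 0.0151
```

>>> {"fn": "step_arm", "kwargs": {
  "series": [
    [[-0.1,1.1,0],0.012,255],
    [[-0.2,2.2,0],0.024,255],
    [[-0.3,3.3,0],0.036,255],
    [[-0.4,4.4,0],0.048,255],
    [[-0.5,5.5,0],0.06,255]
  ]
}}

```text
clock: 13.58
tcp_pos: [0.4189, 0.1094, 0.1944]
orientation: [-0.001, -0.012, 1.0, -0.0]
wrist_force: [0.1, -0.0, -3.0]
finger_gap: 0.0149
```

>>> {"fn": "step_arm", "kwargs": {
  "series": [
    [[-0.1,1.1,0],0.012,255],
    [[-0.2,2.2,0],0.024,255],
    [[-0.3,3.3,0],0.036,255],
    [[-0.4,4.4,0],0.048,255],
    [[-0.5,5.5,0],0.06,255]
  ]
}}

```text
clock: 14.2
tcp_pos: [0.4138, 0.1652, 0.1944]
orientation: [-0.001, -0.042, 0.999, -0.0]
wrist_force: [-0.1, 0.2, -4.0]
finger_gap: 0.0149
```

>>> {"fn": "step_arm", "kwargs": {
  "series": [
    [[0,1.1,0],0.01,255],
    [[0,2.1,0],0.02,255],
    [[0.1,3,0],0.028,255],
    [[0.1,3.7,0],0.034,255],
    [[0.1,4.3,0],0.038,255]
  ]
}}

```text
clock: 14.82
tcp_pos: [0.4148, 0.2086, 0.1944]
orientation: [-0.001, -0.061, 0.998, -0.0]
wrist_force: [0.1, -0.6, -4.4]
finger_gap: 0.0149
```

>>> {"fn": "step_arm", "kwargs": {
  "series": [
    [[0,0.4,0],0.003,255],
    [[0,0.6,0],0.004,255],
    [[0,0.7,0],0.005,255],
    [[0,0.8,0],0.005,255]
  ]
}}

```text
clock: 15.32
tcp_pos: [0.4148, 0.2165, 0.1944]
orientation: [-0.001, -0.064, 0.998, -0.0]
wrist_force: [-0.6, -1.0, -3.2]
finger_gap: 0.0151
```

Run:
```python
from h import *
s=grab('side','s7');t=grab('top','t7')
st=env.get_state();print(st['tcp_pos'],st['orientation'],st['wrist_force'],st['ft_torque'],st['finger_gap'])
cv2.imwrite('pics/s7c.png',np.hstack([cv2.resize(x[:,:,::-1],(400,400)) for x in (s['frame'][50:210,180:340],t['frame'][120:280,80:240])]))
```

```text
[0.41487217 0.21656391 0.19439929] [-8.25768977e-04 -6.38525590e-02  9.97958926e-01 -3.87927281e-04] [-0.30779784  0.04061326 -3.89494397] [ 0.0006621  -0.00709501 -0.00500903] 0.015194470802778297
```

View pics/s7c.png

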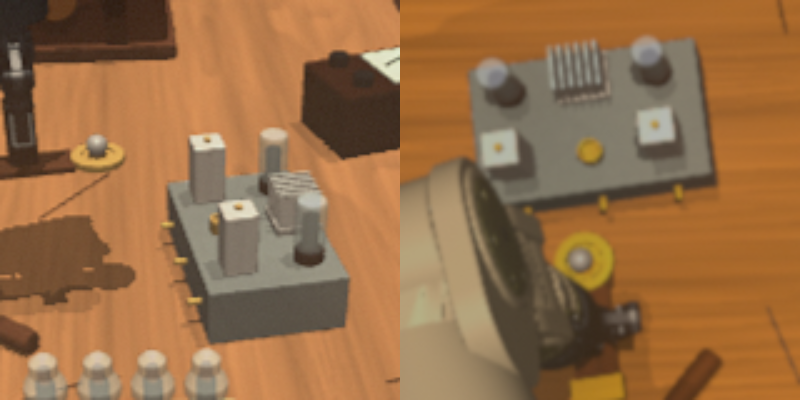

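The ball is still in the pocket in front of the chassis. I'll measure the nose in both views to fix the offset between tool and pocket.

```bash
cat > nose.py <<'E'
from h import *
def nose(c,zr,guess,lo=(22,120,90),hi=(36,255,255),win=22):
    u,v=[int(round(x)) for x in proj(c,guess)]
    hsv=cv2.cvtColor(c['frame'],cv2.COLOR_RGB2HSV);m=cv2.inRange(hsv,lo,hi)
    w=np.zeros_like(m);w[v-win:v+win,u-win:u+win]=m[v-win:v+win,u-win:u+win]
    w=cv2.morphologyEx(w,cv2.MORPH_CLOSE,np.ones((3,3)))
    cs,_=cv2.findContours(w,cv2.RETR_EXTERNAL,cv2.CHAIN_APPROX_NONE)
    cs=[k for k in cs if len(k)>=8]; k=max(cs,key=cv2.contourArea); e=cv2.fitEllipse(cv2.convexHull(k))
    return e,plane(c,*e[0],zr),(u,v)
E
python3 - <<'E'
from nose import *
st=env.get_state();p=st['tcp_pos'];q=st['orientation']
yaw=-2*np.arcsin(q[1]) ;print('yaw deg',np.degrees(yaw))
zr=p[2]-.0311+.0085
g=[p[0]+.075*np.cos(yaw),p[1]+.075*np.sin(yaw),zr];print('pred',np.round(g,4))
for n in('t7','s7'):
    c=np.load(f'pics/{n}.npz')
    for lo in((22,120,90),(18,100,80)):
        e,P,uv=nose(c,zr,g,lo);print(n,np.round(e[0],1),np.round(e[1],1),uv,np.round(P,4))
E
```

```text
yaw deg 7.32194548209236
pred [0.4893 0.2261 0.1718]
t7 [154.1 223.8] [20.3 22.2] (153, 224) [0.4898 0.224  0.1718]
t7 [152.3 228.2] [24.4 34. ] (153, 224) [0.4797 0.2279 0.1718]Traceback (most recent call last):
  File "<stdin>", line 9, in <module>
  File "nose.py", line 8, in nose
    cs=[k for k in cs if len(k)>=8]; k=max(cs,key=cv2.contourArea); e=cv2.fitEllipse(cv2.convexHull(k))
                                       ~~~^^^^^^^^^^^^^^^^^^^^^^^^
ValueError: max() iterable argument is empty
```

The predicted and measured nose positions agree within about 2 mm. I'll lower to insertion height in front of the chassis.

>>> {"fn": "step_arm", "kwargs": {
  "series": [
    [[0,0,-0.2],0,255],
    [[0,0,-0.6],0,255],
    [[0,0,-1.2],0,255],
    [[0,0,-2],0,255],
    [[0,0,-2.8],0,255]
  ]
}}

```text
clock: 16.05
tcp_pos: [0.4147, 0.2165, 0.1656]
orientation: [-0.001, -0.064, 0.998, -0.0]
wrist_force: [-0.5, 0.3, -4.0]
finger_gap: 0.0149
```

>>> {"fn": "step_arm", "kwargs": {
  "series": [
    [[0,0,-0.7],0,255],
    [[0,0,-1.1],0,255],
    [[0,0,-1.4],0,255],
    [[0,0,-1.5],0,255],
    [[0,0,-1.5],0,255]
  ]
}}

```text
clock: 16.68
tcp_pos: [0.4148, 0.2165, 0.1508]
orientation: [-0.001, -0.064, 0.998, -0.0]
wrist_force: [-0.1, -0.3, -3.7]
finger_gap: 0.015
```

>>> {"fn": "step_arm", "kwargs": {
  "series": [
    [[0.2,0,0],0,255],
    [[0.6,0.1,0],0,255],
    [[1.2,0.2,0],0,255],
    [[2,0.3,0],0,255],
    [[2.8,0.4,0],0,255]
  ]
}}

```text
clock: 17.3
tcp_pos: [0.4436, 0.2206, 0.1507]
orientation: [-0.001, -0.064, 0.998, -0.0]
wrist_force: [-0.2, -0.4, -3.4]
finger_gap: 0.0151
```

>>> {"fn": "step_arm", "kwargs": {
  "series": [
    [[0.8,0.1,0],0,255],
    [[1.6,0.2,0],0,255],
    [[2.4,0.3,0],0,255],
    [[3.2,0.4,0],0,255],
    [[4,0.5,0],0,255]
  ]
}}

```text
clock: 17.92
tcp_pos: [0.4841, 0.2257, 0.1507]
orientation: [-0.001, -0.064, 0.998, -0.0]
wrist_force: [0.1, -0.4, -3.0]
finger_gap: 0.0151
```

>>> {"fn": "step_arm", "kwargs": {
  "series": [
    [[0.7,0.1,0],0,255],
    [[1.2,0.15,0],0,255],
    [[1.6,0.2,0],0,255],
    [[1.8,0.2,0],0,255],
    [[1.8,0.2,0],0,255]
  ]
}}

```text
clock: 18.55
tcp_pos: [0.5021, 0.2277, 0.1507]
orientation: [-0.001, -0.064, 0.998, -0.0]
wrist_force: [-0.3, 0.3, -2.6]
finger_gap: 0.0152
```

Run:
```python
from nose import *
s=grab('side','s8');t=grab('top','t8')
st=env.get_state();print(st['tcp_pos'],st['orientation'],st['wrist_force'],st['finger_gap'])
cv2.imwrite('pics/s8c.png',np.hstack([cv2.resize(x[:,:,::-1],(400,400)) for x in (s['frame'][80:200,220:340],t['frame'][120:240,90:210])]))
p=st['tcp_pos'];zr=p[2]-.0311+.0085
g=[p[0]+.0744,p[1]+.0094,zr]
e,P,uv=nose(t,zr,g,win=18);print(e,P,g)
```

```text
[0.50185269 0.22766786 0.15067049] [-1.01393139e-03 -6.38314149e-02  9.97960087e-01 -4.33033729e-04] [-0.01370269  0.07480023 -3.80428985] 0.015077957145118046
((155.0036163330078, 188.36790466308594), (16.902544021606445, 24.948225021362305), 158.45687866210938) [0.58438049 0.23297183 0.12807049] [np.float64(0.576252688653616), np.float64(0.23706785662703517), np.float64(0.12807048744904426)]
```

View pics/s8c.png

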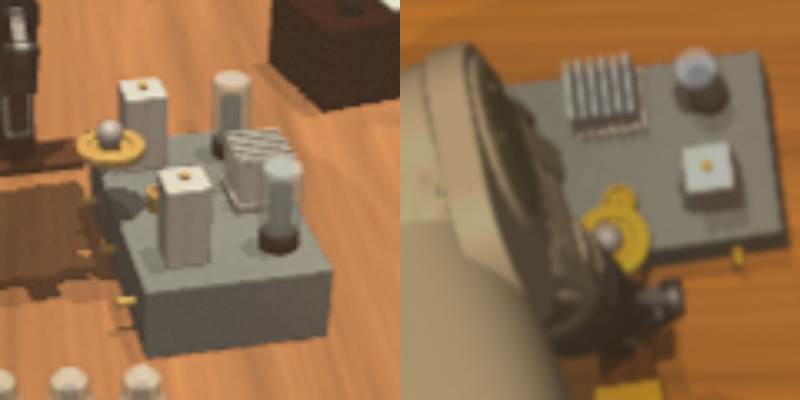

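The nose is between and just ahead of the cans, with the ball in the pocket and clear of everything. I'll measure finer before the last 4 cm.

Run:
```python
from h import *
t=np.load('pics/t8.npz');s=np.load('pics/s8.npz')
a=cv2.resize(t['frame'][165:215,130:180,::-1],(400,400),interpolation=cv2.INTER_CUBIC)
b=cv2.resize(s['frame'][100:150,230:280,::-1],(400,400),interpolation=cv2.INTER_CUBIC)
def circ(c,im,x0,y0,ctr,r,col):
    P=[proj(c,[ctr[0]+r*np.cos(k),ctr[1]+r*np.sin(k),ctr[2]]) for k in np.linspace(0,6.28,60)]
    P=np.array([[(u-x0+.5)*8-.5,(v-y0+.5)*8-.5] for u,v in P]).astype(np.int32)
    cv2.polylines(im,[P],True,col,1)
g=[.5019+.0744,.2277+.0096,.1280]
for c,im,x0,y0 in((t,a,130,165),(s,b,230,100)):
    circ(c,im,x0,y0,g,.028,(255,0,0))
    circ(c,im,x0,y0,[.6183,.2423,.08],.013,(0,0,255))
cv2.imwrite('pics/c8.png',np.hstack([a,b]))
```

```text
(no output)
```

View pics/c8.png

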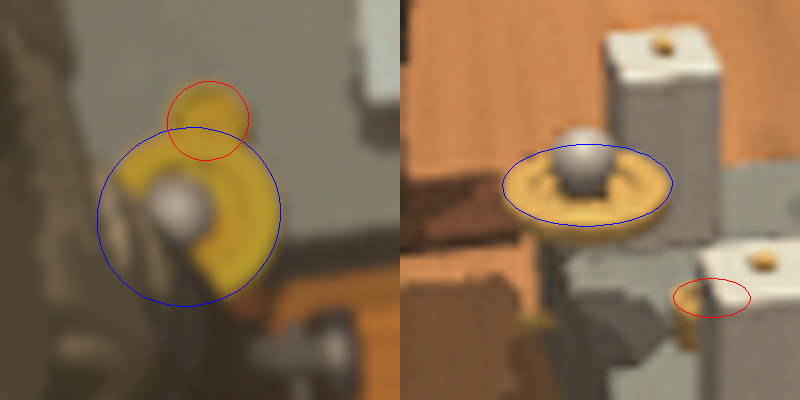

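The drawn predictions match the nose and hub in both views to about 1 mm. The remaining shift is about +4.2 cm in x and +0.5 cm in y.

>>> {"fn": "step_arm", "kwargs": {
  "series": [
    [[0.2,0,0],0,255],
    [[0.5,0.1,0],0,255],
    [[1,0.1,0],0,255],
    [[1.6,0.2,0],0,255],
    [[2.2,0.3,0],0,255]
  ]
}}

```text
clock: 19.27
tcp_pos: [0.5244, 0.2307, 0.1506]
orientation: [-0.001, -0.064, 0.998, -0.0]
wrist_force: [0.4, 1.0, -3.0]
finger_gap: 0.015
```

>>> {"fn": "step_arm", "kwargs": {
  "series": [
    [[0.6,0.1,0],0,255],
    [[1.1,0.1,0],0,255],
    [[1.5,0.2,0],0,255],
    [[1.8,0.2,0],0,255],
    [[1.95,0.2,0],0,255]
  ]
}}

```text
clock: 19.9
tcp_pos: [0.5441, 0.2327, 0.1506]
orientation: [-0.001, -0.064, 0.998, -0.0]
wrist_force: [0.2, 0.5, -2.8]
finger_gap: 0.015
```

>>> {"fn": "step_arm", "kwargs": {
  "series": [
    [[0,0,0],0,255],
    [[0,0,0],0,255],
    [[0,0,0],0,255],
    [[0,0,0],0,255],
    [[0,0,0],0,255]
  ]
}}

```text
clock: 20.52
tcp_pos: [0.544, 0.2327, 0.1507]
orientation: [-0.001, -0.064, 0.998, -0.0]
wrist_force: [-0.9, -0.3, -3.5]
finger_gap: 0.0154
```

Run:
```python
from h import *
t=grab('top','t9');s=grab('side','s9');st=env.get_state();p=st['tcp_pos'];print(p,st['orientation'],st['wrist_force'],st['ft_torque'],st['finger_gap'])
a=cv2.resize(t['frame'][160:210,130:180,::-1],(400,400),interpolation=cv2.INTER_CUBIC)
b=cv2.resize(s['frame'][100:150,240:290,::-1],(400,400),interpolation=cv2.INTER_CUBIC)
def circ(c,im,x0,y0,ctr,r,col):
    P=[proj(c,[ctr[0]+r*np.cos(k),ctr[1]+r*np.sin(k),ctr[2]]) for k in np.linspace(0,6.28,60)]
    P=np.array([[(u-x0+.5)*8-.5,(v-y0+.5)*8-.5] for u,v in P]).astype(np.int32)
    cv2.polylines(im,[P],True,col,1)
for c,im,x0,y0 in((t,a,130,160),(s,b,240,100)):
    circ(c,im,x0,y0,[.6183,.2423,.1285],.028,(255,0,0))
    circ(c,im,x0,y0,[.6183,.2423,.08],.013,(0,0,255))
cv2.imwrite('pics/c9.png',np.hstack([a,b]))
```

```text
[0.54404247 0.23271239 0.1506371 ] [-9.77885986e-04 -6.37923203e-02  9.97962624e-01 -4.29735892e-04] [-0.38622951 -0.2502037  -3.05938084] [-0.03499137  0.04298046  0.00636667] 0.015112286574343112
```

View pics/c9.png

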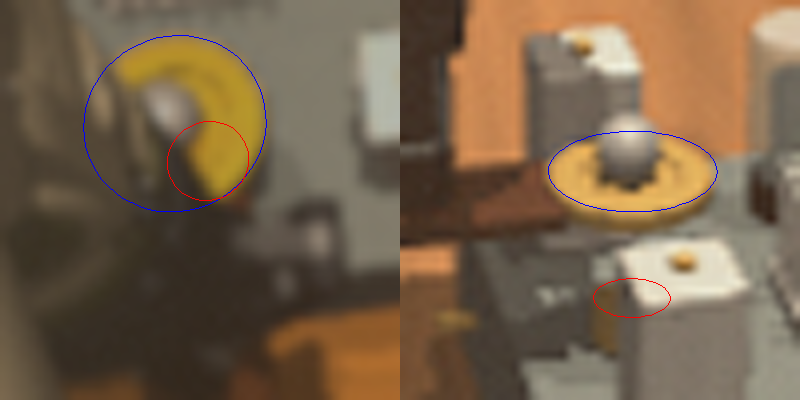

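View pics/s9.png

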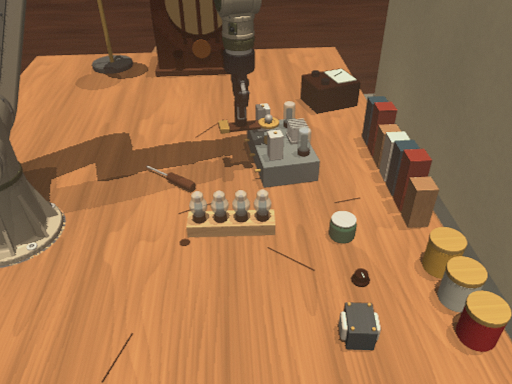

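The nose matches its target outline in both views and the ball is in the pocket. Nothing touches the chassis, and the other objects are where they started. I'll hand it in.

```bash
python3 -c "
from workcell import env
print(abs(env.get_state()['qvel']).max()); print(env.hand_in())"
```

```text
0.0012232336926957875
the job is handed in; nothing more can be done
None
```

I picked up the tray by its handle with a 90 N grip and carried it level past the valves. Then I turned it to the chassis direction (about 7.3°) and moved it straight in between the cans. I handed it in at about 21 s, still holding it there.

**Last checks:**
- **Position:** the nose outline matched its target over the hub in both views, to about 1–2 mm. That is also about how well the cameras are calibrated. The arm partly hid the nose in the top view, and one can partly hid the hub in the side view.
- **Height:** the tray's underside works out at about 119.6 mm, so roughly 4 cm above the hub. This comes from the tool height; I did not measure it separately.
- **Level and still:** the tool was tilted about 0.1°, and the joints were almost still (0.001 rad/s).
- **Ball and contact:** the ball was in the pocket in every picture. The wrist force was only the tray's weight (3–4 N), so there was no sign of contact. The valves, transformer, knob, tin and screwdriver looked unmoved.

**Disagreements:** early single-view estimates of the nose differed by up to 4 mm sideways. They were later reconciled by overlaying the predicted outlines on both views. Two automatic nose fits gave bad results and one failed, so I didn't use them.

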